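# Find the loose press bolt and hold its cap open

## Task

One of the three bolts on the clay press's bed plate has worked loose: tap the bolt heads until you find the one that sinks, then lift that bolt's hinged locking cap by its tab to at least 45 degrees and hold it up there so that a colleague can get a wrench on the bolt. Finish while still holding the cap open; keep the caps of the tight bolts shut and do not disturb the other things on the table.

Things in the scene. Friction and masses are not known exactly. Their poses are not given: they have to be found in the camera images.
- plate: Painted grey steel bed plate of the clay press, 250 x 380 x 12 mm, bolted down flat. Origin: centre of its underside, on the table. Its x axis points away from the robot, its y axis to the left (yaw differs by up to 0.3 rad from the world). The three bolts stand in a row along its y axis at x = -55 mm, y = +125 (left), 0 (mid), -125 mm (right); each pokes up out of a 48 mm square pedestal whose top is 42 mm above the table. Behind the row is a round steel platen.
- bolt_left_top (a point): Centre of the top of the left bolt's head: hexagonal steel head, 25 mm across, 62 mm above the table as long as it has not sunk, standing 14 mm above its cap's top face.
- bolt_left (a joint): How far the left bolt has sunk, m; 0 at the start. A tight bolt stays put however it is tapped (gives at most 1 mm). A loose one gives way at about 2.5 N, sinks 7 mm to its stop and stays down. Exactly one of the three is loose; it cannot be told by looking.
- cap_left (a joint): Opening angle of the left bolt's locking cap, rad: 0 closed (flat), at most 1.25. The cap is a flat steel frame 48 x 48 x 6 mm, 90 g, whose 30 mm square window closes round the bolt head. Hinge: parallel to the plate's y axis, 45 mm above the table, 31 mm beyond the bolt's axis (plate +x). The tab on the robot's side swings up and over, away from the robot. No spring and hardly any friction: it falls shut when let go.
- cap_left_tab (a point): Grasp point on the left cap's tab: a steel bar 12 mm wide (along the plate's y), 10 mm high, sticking out 50 mm from the cap towards the robot (plate -x), free all round with 30 mm of air between it and the plate. The point is the middle of the bar's height, 90 mm from the hinge, 59 mm from the bolt's axis, 16 mm from the bar's end, 47 mm above the table when closed.
- bolt_mid_top (a point): Centre of the top of the mid bolt's head: hexagonal steel head, 25 mm across, 62 mm above the table as long as it has not sunk, standing 14 mm above its cap's top face.
- bolt_mid (a joint): How far the mid bolt has sunk, m; 0 at the start. A tight bolt stays put however it is tapped (gives at most 1 mm). A loose one gives way at about 2.5 N, sinks 7 mm to its stop and stays down. Exactly one of the three is loose; it cannot be told by looking.
- cap_mid (a joint): Opening angle of the mid bolt's locking cap, rad: 0 closed (flat), at most 1.25. The cap is a flat steel frame 48 x 48 x 6 mm, 90 g, whose 30 mm square window closes round the bolt head. Hinge: parallel to the plate's y axis, 45 mm above the table, 31 mm beyond the bolt's axis (plate +x). The tab on the robot's side swings up and over, away from the robot. No spring and hardly any friction: it falls shut when let go.
- cap_mid_tab (a point): Grasp point on the mid cap's tab: a steel bar 12 mm wide (along the plate's y), 10 mm high, sticking out 50 mm from the cap towards the robot (plate -x), free all round with 30 mm of air between it and the plate. The point is the middle of the bar's height, 90 mm from the hinge, 59 mm from the bolt's axis, 16 mm from the bar's end, 47 mm above the table when closed.
- bolt_right_top (a point): Centre of the top of the right bolt's head: hexagonal steel head, 25 mm across, 62 mm above the table as long as it has not sunk, standing 14 mm above its cap's top face.
- bolt_right (a joint): How far the right bolt has sunk, m; 0 at the start. A tight bolt stays put however it is tapped (gives at most 1 mm). A loose one gives way at about 2.5 N, sinks 7 mm to its stop and stays down. Exactly one of the three is loose; it cannot be told by looking.
- cap_right (a joint): Opening angle of the right bolt's locking cap, rad: 0 closed (flat), at most 1.25. The cap is a flat steel frame 48 x 48 x 6 mm, 90 g, whose 30 mm square window closes round the bolt head. Hinge: parallel to the plate's y axis, 45 mm above the table, 31 mm beyond the bolt's axis (plate +x). The tab on the robot's side swings up and over, away from the robot. No spring and hardly any friction: it falls shut when let go.
- cap_right_tab (a point): Grasp point on the right cap's tab: a steel bar 12 mm wide (along the plate's y), 10 mm high, sticking out 50 mm from the cap towards the robot (plate -x), free all round with 30 mm of air between it and the plate. The point is the middle of the bar's height, 90 mm from the hinge, 59 mm from the bolt's axis, 16 mm from the bar's end, 47 mm above the table when closed.
- mould: Bystander: round white plaster mould, 92 mm across, 40 mm high, on the platen behind the mid bolt. Origin: centre of its underside.
- wrench: Bystander: steel wrench 160 mm long, lying on the plate behind the left bolt. Origin: on its length, near the middle.
- rib: Bystander: flat wooden rib 100 x 50 x 7 mm, lying on the plate behind the right bolt. Origin: centre of its underside.
- bowl: Bystander: white ceramic bowl 120 mm across, 50 mm high, on the table to the right. Origin: centre of its underside.
- flask: Bystander: green drinking flask, 72 mm across, 210 mm high, on the table to the left. Origin: centre of its underside.
- cup: Bystander: paper-coloured cup, 76 mm across, 100 mm high, on the table to the right. Origin: centre of its underside.

How it is judged:
By the outcome, as a careful person would: the job done as asked, in the order asked, and still so for the second after the job is handed in, while the arm keeps its last pose, push and grip.
It also fails if it takes over 48 s, if anything falls off the work surface, if the arm or the gripper's body presses on something with over 40 N, if the wrist force passes 120 N, or if a joint passes its speed limit or range.

## Robot

A 7-joint arm with a two-finger parallel gripper is mounted at the origin on the work surface. World frame = base frame: x ahead of the robot, y to its left, z up, the work surface at z = 0. Lengths are in m, angles in rad, forces in N, time in s.
With the tool pointing down it reaches from about 0.425 to 0.825 m from the base axis. Payload 3.6 kg.
Tool frame: the origin (TCP) lies on the centre line of the jaws, within the pads' length; the fingertips stand arm.finger_overhang ahead of it and the grasp point (between the pads) is the TCP (arm.finger_overhang is the distance from the TCP to the fingertips, in m); z points along the fingers, y is the line along which they close (so a half turn about z gives the same grasp; the last joint's range is limited). The gripper opens to 93 mm and grips with 3 to 60 N. Pads are 15 mm wide; open, the fingers measure 128 mm over their backs; the gripper's body (75 mm by 188 mm) begins 65 mm behind the grasp point.
Start: joints at [1.298, 0.615, -0.013, 1.423, 0.008, 1.103, -0.04], TCP at [0.159, -0.63, 0.238] pointing down, gripper open.
Joint ranges: [-3.12, 3.12], [-0.3, 2.06], [-1.34, 1.32], [0.26, 2.42], [-1.36, 4.5], [0.01, 1.98], [-2.84, 2.84]. Speed limits (rad/s): [2.79, 2.79, 3.14, 3.14, 3.14, 3.14, 3.14].

## Interface

Orientations are given as a 3x3 rotation matrix whose columns are the frame's x, y, z axes.
In Python, from bench import arm gives the robot as it stands.
- The arm moves only by the shell command python3 -m pendant 'ROWS' [OPENING]. ROWS is JSON, a list that holds one entry, the list of rows, each a list of 6 numbers: the shift along the world's x, y, z as a fraction of full scale, then the turn, a rotation vector about the world's x, y, z as a fraction of full scale. A call has exactly 8 rows; each row is the pose to reach, as a shift and turn from the pose commanded when the call began, turning the shorter way round; what a row does not reach only later rows make up. Full scale, the value 1, is 500 mm for a shift and pi rad for a turn. A row lasts 1/8 s, in which the tool goes at most 62.5 mm and 10.7 degrees, less where a joint would pass 70% of its speed; a pose out of reach is approached as far as the arm can. A call with a number of a shift or a turn outside -1 to 1 is refused whole. A call with a gripper value outside its range is refused whole. OPENING is the closure in counts, from 0 (fully open) to 255 (shut), set as the call begins (- or left out, the last holds). The fingers move at their own pace and stop on an object; the grip force is fixed at half the most. Time passes only in rows, so rows that repeat a pose let the fingers close, or fill a call up. It gives the time, the measured TCP pose, the force, the opening and the grip force at its end, in the units of the state.
- arm.read_state(): the state, without advancing time (a new reading comes with each control period).
- arm.grab_frame(name): name is "scene" or "side" or "wrist"; returns the picture (480x640x3 uint8, blue, green, red); there is no depth.
- arm.camera_params(name): a dict with "fx", "fy", "cx", "cy" (pixels), "extrinsics" (4x4, takes a point from camera to world coordinates). Camera axes: x right, y up, looking along -z (the intrinsics and any distortion apply to the point x, -y, -z); pixel columns grow to the right and rows downward; lengths in m; the calibration is good to about 2 mm. A picture is of the moment at which its call begins: read the wrist's pose just before it. camera_params takes no time and is no camera call; for the wrist camera it gives the pose at the moment of the call.
- arm.finish_job(): hands the job in; it is judged then, once.
The state is a dict: "time_s": time; "joint_pos": joint angles; "dq": joint speeds; "joint_torque": joint torques, N m; "eef_pos": TCP position; "eef_rot": TCP orientation; "contact_force": force on the tool from outside, world axes, zero at the start; "ft_torque": the same for the moment, N m; "gripper_width": opening from 0.0 (shut) to 1.0 (fully open); "finger_force": force on a finger pad.
Only numpy, scipy, OpenCV 4.12 (cv2) and the standard library are available. Lean on these libraries where they do the work, as an engineer would, in place of code of your own. Each camera call takes 0.05 s, during which the arm holds its last target. There are 200 camera calls.

## Working session

There is one attempt and no reset: what is moved stays moved. The work goes in short steps, Python scripts to look and compute and a shell command to move; the robot and the scene stay as the last step left them, time stands still between calls to the robot, and variables do not carry over. Pictures are saved under pics/ and viewed, at most 10 in all, crops included, and the job is handed in when it is done.

```bash
mkdir -p pics; ls; python3 - <<'E'
from bench import arm
import cv2,numpy as np
np.set_printoptions(precision=4,suppress=True)
s=arm.read_state();print(s['time_s'],s['eef_pos'],s['eef_rot'],s['contact_force'],arm.finger_overhang)
for n in ("scene","side"):
    cv2.imwrite(f"pics/{n}0.png",arm.grab_frame(n));p=arm.camera_params(n);print(n,p)
E
```

```text
pics
0.0 [ 0.1586 -0.6296  0.2365] [[ 0.9697  0.2443 -0.0007]
 [ 0.2443 -0.9697  0.0025]
 [-0.0001 -0.0026 -1.    ]] [ 0.1764 -0.258   1.0335] 0.019
scene {'fx': 468.8832264677137, 'fy': 468.8832264677137, 'cx': 322.8959279620975, 'cy': 238.37407555390197, 'extrinsics': array([[ 0.2718, -0.6248,  0.7319,  1.4043],
       [ 0.9622,  0.192 , -0.1934, -0.2281],
       [-0.0197,  0.7568,  0.6534,  0.8435],
       [ 0.    ,  0.    ,  0.    ,  1.    ]])}
side {'fx': 514.5412718059677, 'fy': 514.5412718059677, 'cx': 314.4468759080875, 'cy': 243.6174236568662, 'extrinsics': array([[-0.8733,  0.3522, -0.3367,  0.1295],
       [-0.4872, -0.6441,  0.5898,  0.7778],
       [-0.0091,  0.679 ,  0.7341,  1.07  ],
       [ 0.    ,  0.    ,  0.    ,  1.    ]])}
```

View pics/scene0.png

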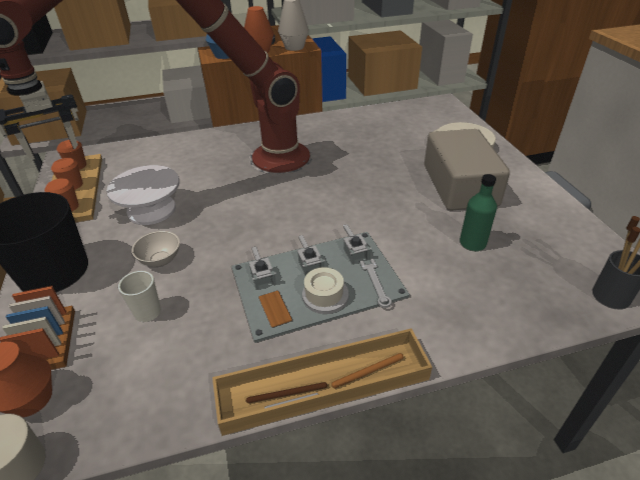

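View pics/side0.png

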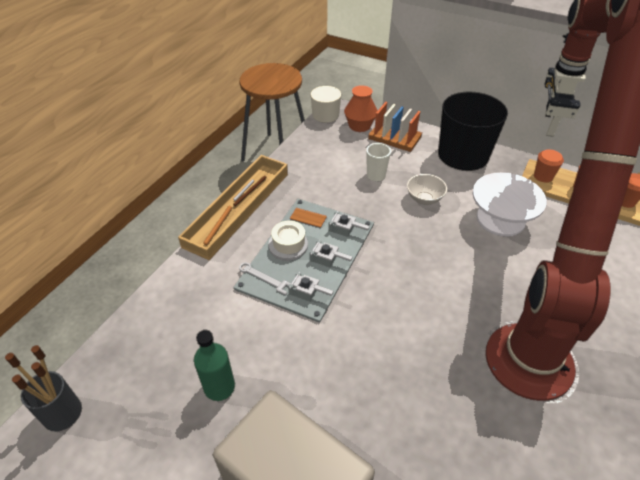

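The scene view shows the bolts as dark heads at about (261,266) right, (309,252) mid and (355,239) left. In the side view they are at (344,219), (326,251) and (305,287). I'll refine these points and triangulate.

```bash
cat > h.py <<'E'
import cv2,numpy as np
from bench import arm
np.set_printoptions(precision=4,suppress=True)
def ray(p,uv):
    E=np.array(p['extrinsics']);d=E[:3,:3]@[(uv[0]-p['cx'])/p['fx'],-(uv[1]-p['cy'])/p['fy'],-1]
    return E[:3,3],d
def onz(p,uv,z):
    o,d=ray(p,uv);return o+d*(z-o[2])/d[2]
def tri(a,b):
    (o,d),(q,e)=a,b
    t=np.linalg.lstsq(np.c_[d,-e],q-o,rcond=None)[0]
    return (o+t[0]*d+q+t[1]*e)/2, np.linalg.norm(o+t[0]*d-q-t[1]*e)
def pix(p,X):
    E=np.array(p['extrinsics']);c=E[:3,:3].T@(np.array(X)-E[:3,3])
    return np.array([p['cx']+p['fx']*c[0]/-c[2],p['cy']-p['fy']*c[1]/-c[2]])
def rel(name):
    pass
E
python3 - <<'E'
from h import *
S={'scene':[(355,239),(309,252),(261,266)],'side':[(305,287),(326,251),(344,219)]}
R={}
for n,l in S.items():
    g=cv2.cvtColor(cv2.imread(f'pics/{n}0.png'),cv2.COLOR_BGR2GRAY);p=arm.camera_params(n)
    for i,(u,v) in enumerate(l):
        c=g[v-9:v+10,u-9:u+10];m=(c<62).astype(np.uint8)
        k,L,st,ce=cv2.connectedComponentsWithStats(m)
        j=1+np.argmax(st[1:,4]);uv=ce[j]+[u-9,v-9];R[n,i]=ray(p,uv)
        print(n,i,uv,st[j],onz(p,uv,.058))
P=[]
for i in range(3):
    X,e=tri(R['scene',i],R['side',i]);P.append(X);print(X,e)
d=P[0]-P[2];print(np.linalg.norm(d),np.arctan2(-d[0],d[1]))
# plate corners
for n in S:
    im=cv2.imread(f'pics/{n}0.png');p=arm.camera_params(n);h=cv2.cvtColor(im,cv2.COLOR_BGR2HSV)
    m=((h[...,0]>70)&(h[...,0]<110)&(h[...,1]>20)&(h[...,2]>60)).astype(np.uint8)
    k,L,st,ce=cv2.connectedComponentsWithStats(m);j=1+np.argmax(st[1:,4])
    c=max(cv2.findContours((L==j).astype(np.uint8),0,2)[0],key=cv2.contourArea)
    w=np.array([onz(p,q[0],.012)[:2] for q in c],np.float32)
    r=cv2.minAreaRect(w);print(n,st[j],r)
E
```

```text
scene 0 [355.6727 242.4727] [ 5  9 11  7 55] [0.5641 0.0795 0.058 ]
scene 1 [309.4643 254.4643] [ 4  8 12  7 56] [ 0.5732 -0.0438  0.058 ]
scene 2 [260.7705 267.1311] [ 3  6 13  8 61] [ 0.5823 -0.1671  0.058 ]
side 0 [305.1429 284.4857] [ 5  4  9  6 35] [0.5464 0.0973 0.058 ]
side 1 [325.2903 250.9032] [ 4  7  9  5 31] [ 0.5558 -0.0261  0.058 ]
side 2 [343.5    220.6923] [ 5  9  8  5 26] [ 0.565  -0.1503  0.058 ]
[0.5512 0.0861 0.0443] 0.003927340086242818
[ 0.5607 -0.0392  0.0444] 0.004270157075075367
[ 0.5702 -0.1648  0.0447] 0.0037495846315492142
0.2516178562898305 0.07570541183743829
scene [ 313   36   34   66 1458] ((-0.7384865880012512, 0.41036319732666016), (0.1504128873348236, 0.8138452768325806), 78.17317962646484)
side [ 195  344   39   56 1495] ((0.6224656105041504, 0.3844556212425232), (0.07344894856214523, 0.14338961243629456), 49.27803039550781)
```

```bash
python3 -m pendant '[[[0,0,0.12,0,0,0],[0,0,0.24,0,0,0],[0.06,0.1,0.24,0,0,0],[0.12,0.2,0.24,0,0,0],[0.18,0.3,0.24,0,0,-0.02],[0.24,0.4,0.24,0,0,-0.04],[0.3,0.5,0.24,0,0,-0.055],[0.36,0.6,0.24,0,0,-0.055]]]' 255
python3 - <<'E'
from h import *
s=arm.read_state();print(s['joint_pos'],s['contact_force']);E=np.array(arm.camera_params('wrist')['extrinsics']);R=np.array(s['eef_rot'])
print(R,R.T@(E[:3,3]-s['eef_pos']),R.T@E[:3,:3])
E
```

```text
time_s: 1.1
eef_pos: [0.3394, -0.3283, 0.3574]
eef_rot: [[0.997, 0.074, -0.0], [0.074, -0.997, 0.0], [-0.0, -0.0, -1.0]]
contact_force: [0.7, 0.9, -0.6]
gripper_width: 0.189
finger_force: 0.0
[ 0.7881  0.2302 -0.084   1.71    0.0204  1.2026 -0.798 ] [ 0.6888  0.8935 -0.6085]
[[ 0.9973  0.0737 -0.0003]
 [ 0.0737 -0.9973  0.0003]
 [-0.0002 -0.0004 -1.    ]] [ 0.0719 -0.0007 -0.1468] [[-0.0002  0.9652  0.2615]
 [ 1.      0.0002  0.    ]
 [-0.      0.2615 -0.9652]]
```

```bash
python3 -m pendant '[[[0.07,0.09,0,0,0,0],[0.14,0.18,0,0,0,0],[0.21,0.27,0,0,0,0],[0.28,0.36,-0.02,0,0,0],[0.35,0.45,-0.04,0,0,0],[0.42,0.54,-0.06,0,0,0],[0.44,0.58,-0.08,0,0,0],[0.44,0.58,-0.08,0,0,0]]]'
python3 - <<'E'
from h import *
p=arm.camera_params('wrist');cv2.imwrite('pics/w1.png',arm.grab_frame('wrist'));print(p['fx'],p['cx'],p['cy']);print(arm.read_state()['joint_pos'])
for X in ([.555,.087,.062],[.564,-.037,.062],[.573,-.162,.062]):print(pix(p,X))
import pickle;pickle.dump(p,open('w1.pkl','wb'))
E
```

```text
time_s: 2.1
eef_pos: [0.5585, -0.0381, 0.3161]
eef_rot: [[0.997, 0.078, -0.003], [0.078, -0.997, 0.001], [-0.003, -0.001, -1.0]]
contact_force: [0.6, -1.0, 0.8]
gripper_width: 0.006
finger_force: 0.0
336.7303688672143 314.9681150177675 235.027958675999
[ 0.1959  0.4151 -0.2466  1.5592  0.1071  1.1826 -1.5672]
[211.7837 199.659 ]
[315.3762 200.2896]
[419.7814 200.9849]
```

View pics/w1.png

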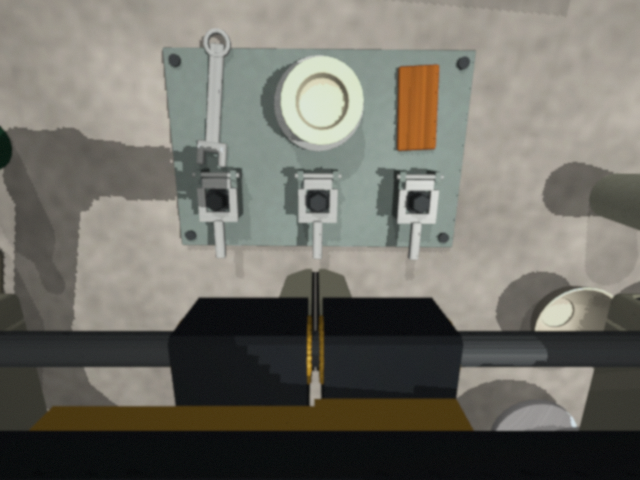

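The wrist view shows bolt heads at about (217,200), (317,201) and (419,202). The tabs run down to about row 257 at columns 221, 318 and 414.

```bash
python3 - <<'E'
from h import *
import pickle;p=pickle.load(open('w1.pkl','rb'));im=cv2.imread('pics/w1.png');g=cv2.cvtColor(im,cv2.COLOR_BGR2GRAY)
B=[]
for u,v in [(217,200),(317,201),(419,202)]:
    c=g[v-16:v+17,u-13:u+14];k,L,st,ce=cv2.connectedComponentsWithStats((c<75).astype(np.uint8))
    j=L[16,13];uv=ce[j]+[u-13,v-16];B.append(onz(p,uv,.060));print(uv,st[j],B[-1])
for u in (220,318,415):
    c=g[226:270,u-14:u+15];m=(c>185).astype(np.uint8);r=np.where(m[:-1].sum(1)>3)[0]
    e=226+r.max();x=[u-14+np.where(row)[0].mean() for row in m[5:r.max()-2]]
    print('tab end',e,onz(p,(np.mean(x[-5:]),e),.052),'mid',onz(p,(np.mean(x),226+5+len(x)/2),.052))
d=B[0]-B[2];print(np.linalg.norm(d),np.arctan2(-d[0],d[1]))
print(arm.read_state()['eef_pos'])
E
```

```text
[216.6152 199.129 ] [  1   5  24  22 473] [0.5557 0.0818 0.06  ]
[317.4148 200.7735] [  2   6  23  21 446] [ 0.5633 -0.0395  0.06  ]
[417.5873 201.4953] [  1   6  23  21 424] [ 0.5719 -0.1601  0.06  ]
tab end 255 [0.4819 0.0797 0.052 ] mid [0.4994 0.0807 0.052 ]
tab end 257 [ 0.4891 -0.0449  0.052 ] mid [ 0.5078 -0.0434  0.052 ]
tab end 258 [ 0.4976 -0.1702  0.052 ] mid [ 0.517  -0.1684  0.052 ]
0.24243191744644185 0.06671863453927357
[ 0.5583 -0.0404  0.3169]
```

```bash
python3 -m pendant '[[[0.012,0.002,-0.1,0,0,0],[0.012,0.002,-0.2,0,0,0],[0.012,0.002,-0.3,0,0,0],[0.012,0.002,-0.39,0,0,0],[0.012,0.002,-0.43,0,0,0],[0.012,0.002,-0.44,0,0,0],[0.012,0.002,-0.44,0,0,0],[0.012,0.002,-0.44,0,0,0]]]'
python3 - <<'E'
from h import *
cv2.imwrite('pics/w2.png',arm.grab_frame('wrist'))
s=arm.read_state();print(s['eef_pos'],s['contact_force'])
E
```

```text
time_s: 3.15
eef_pos: [0.5658, -0.0399, 0.0991]
eef_rot: [[0.997, 0.073, 0.003], [0.073, -0.997, -0.0], [0.003, 0.001, -1.0]]
contact_force: [0.1, 0.2, -0.1]
gripper_width: 0.009
finger_force: 0.0
[ 0.5656 -0.0396  0.099 ] [-0.6215 -0.4845  0.3376]
```

View pics/w2.png

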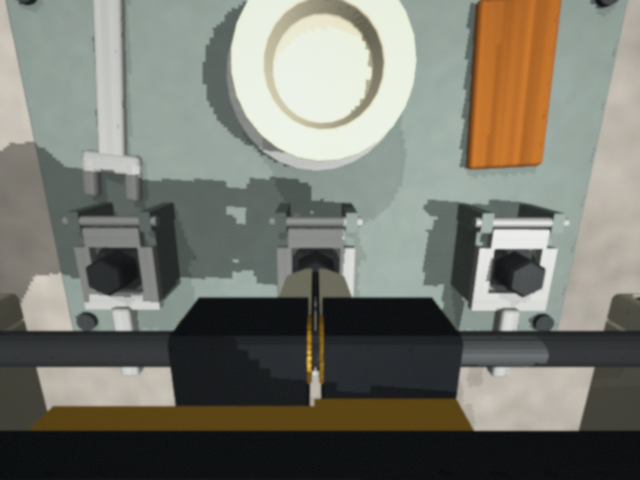

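The fingers are centred over the mid bolt. The side heads are at about (113,270) and (520,276). I'll press mid.

```bash
python3 -m pendant '[[[0,0,-0.02,0,0,0],[0,0,-0.03,0,0,0],[0,0,-0.034,0,0,0],[0,0,-0.038,0,0,0],[0,0,-0.042,0,0,0],[0,0,-0.045,0,0,0],[0,0,-0.045,0,0,0],[0,0,-0.045,0,0,0]]]'
python3 - <<'E'
from h import *
p=arm.camera_params('wrist')
s=arm.read_state();print(s['eef_pos'],s['contact_force'])
E
```

```text
time_s: 4.2
eef_pos: [0.5654, -0.0392, 0.0751]
eef_rot: [[0.997, 0.074, 0.001], [0.074, -0.997, 0.0], [0.001, -0.0, -1.0]]
contact_force: [0.2, 0.4, 0.5]
gripper_width: 0.004
finger_force: 0.0
[ 0.5654 -0.0392  0.0751] [0.2467 0.44   0.4928]
```

```bash
python3 -m pendant '[[[0,0,-0.002,0,0,0],[0,0,-0.004,0,0,0],[0,0,-0.006,0,0,0],[0,0,-0.006,0,0,0],[0,0,-0.006,0,0,0],[0,0,-0.006,0,0,0],[0,0,-0.006,0,0,0],[0,0,-0.006,0,0,0]]]'
```

```text
time_s: 5.2
eef_pos: [0.5654, -0.0393, 0.074]
eef_rot: [[0.997, 0.074, 0.002], [0.074, -0.997, -0.0], [0.002, 0.0, -1.0]]
contact_force: [-3.2, -0.0, 12.3]
gripper_width: 0.006
finger_force: 5.7
```

```bash
python3 -m pendant '[[[0,0,0.1,0,0,0],[0,0,0.14,0,0,0],[-0.06,-0.004,0.14,0.004,-0.05,0],[-0.12,-0.008,0.14,0.008,-0.1,0],[-0.12,-0.008,0.14,0.012,-0.15,0],[-0.12,-0.008,0.14,0.012,-0.167,0],[-0.12,-0.008,0.14,0.012,-0.167,0],[-0.12,-0.008,0.14,0.012,-0.167,0]]]' 130
python3 - <<'E'
from h import *
p=arm.camera_params('wrist');cv2.imwrite('pics/w3.png',arm.grab_frame('wrist'));s=arm.read_state();print(s['eef_pos'],s['joint_pos'])
import pickle;pickle.dump(p,open('w3.pkl','wb'))
E
```

```text
time_s: 6.2
eef_pos: [0.5147, -0.0474, 0.1669]
eef_rot: [[0.884, 0.078, 0.461], [0.066, -0.997, 0.042], [0.463, -0.006, -0.886]]
contact_force: [-0.8, 0.6, -0.3]
gripper_width: 0.49
finger_force: 0.0
[ 0.5148 -0.0475  0.1672] [ 0.2791  0.4014 -0.239   2.2703  1.315   0.0142 -2.7243]
```

View pics/w3.png

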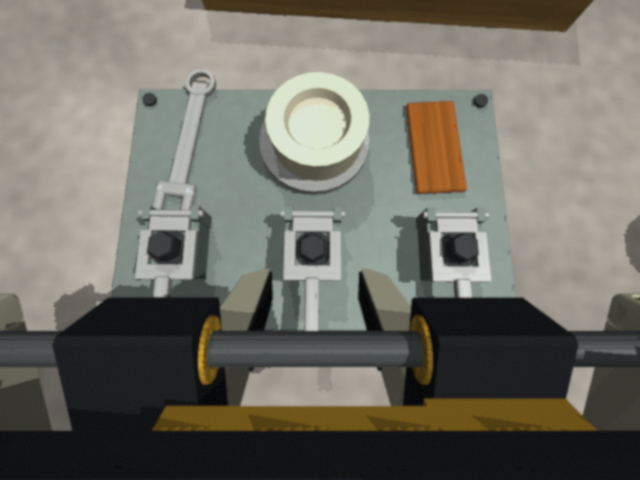

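The bolts show at (165,246), (312,248) and (461,247), but the tilt put wrist joint 6 at its limit, so I'll undo the tilt. Next I'll tap the right bolt as a height reference.

```bash
python3 -m pendant '[[[0,0,0.04,-0.004,0.05,0],[0,0,0.04,-0.008,0.1,0],[0,-0.04,0.04,-0.012,0.15,0],[0.04,-0.1,0.04,-0.012,0.165,0],[0.08,-0.17,0.02,-0.012,0.165,0],[0.12,-0.23,0,-0.012,0.165,0],[0.12,-0.23,0,-0.012,0.165,0],[0.12,-0.23,0,-0.012,0.165,0]]]' 255
python3 - <<'E'
from h import *
s=arm.read_state();print(s['eef_pos'],s['joint_pos'],s['contact_force'])
import pickle;p=pickle.load(open('w3.pkl','rb'));g=cv2.cvtColor(cv2.imread('pics/w3.png'),cv2.COLOR_BGR2GRAY)
for u,v in [(165,246),(312,248),(461,247)]:
    c=g[v-25:v+26,u-20:u+21];k,L,st,ce=cv2.connectedComponentsWithStats((c<75).astype(np.uint8));print(st[L[25,20]],ce[L[25,20]])
E
```

```text
time_s: 7.25
eef_pos: [0.574, -0.1605, 0.1666]
eef_rot: [[0.996, 0.076, -0.041], [0.077, -0.997, 0.008], [-0.04, -0.011, -0.999]]
contact_force: [-0.4, 1.0, -0.5]
gripper_width: 0.008
finger_force: 0.0
[ 0.574  -0.1605  0.1666] [ 0.6964  0.7488 -0.8121  1.6221  0.5873  1.0775 -1.7838] [-0.4023  0.9964 -0.5301]
[  3  10  35  32 979] [21.0735 25.8366]
[  4   9  33  32 945] [20.4868 25.3069]
[   1   11   35   32 1027] [18.1908 26.8627]
```

```bash
python3 -m pendant '[[[-0.002,-0.006,-0.06,-0.002,-0.013,0],[-0.002,-0.006,-0.12,-0.002,-0.013,0],[-0.002,-0.006,-0.15,-0.002,-0.013,0],[-0.002,-0.006,-0.164,-0.002,-0.013,0],[-0.002,-0.006,-0.17,-0.002,-0.013,0],[-0.002,-0.006,-0.174,-0.002,-0.013,0],[-0.002,-0.006,-0.178,-0.002,-0.013,0],[-0.002,-0.006,-0.178,-0.002,-0.013,0]]]'
```

```text
time_s: 8.25
eef_pos: [0.5743, -0.165, 0.0808]
eef_rot: [[0.997, 0.074, 0.003], [0.074, -0.997, -0.003], [0.003, 0.003, -1.0]]
contact_force: [-4.2, -0.3, 13.5]
gripper_width: 0.002
finger_force: 6.4
```

Right held at 0.0808 under 13.5 N, so it is tight. Mid had gone down to 0.074, so mid is the loose one. Next, the mid tab.

```bash
python3 -m pendant '[[[0,0,0.08,0,0,0],[0,0,0.12,0,0,0],[-0.05,0.08,0.12,0,0,0],[-0.1,0.17,0.12,0,0,0],[-0.138,0.243,0.12,0,0,0],[-0.138,0.243,0.1,0,0,0],[-0.138,0.243,0.08,0,0,0],[-0.138,0.243,0.08,0,0,0]]]' 130
python3 - <<'E'
from h import *
p=arm.camera_params('wrist');cv2.imwrite('pics/w4.png',arm.grab_frame('wrist'));s=arm.read_state();print(s['eef_pos'],s['joint_pos'],s['contact_force'])
for X in ([.5055,-.0433,.052],[.564,-.0392,.055],[.5728,-.1642,.062]):print(pix(p,X))
E
```

```text
time_s: 9.25
eef_pos: [0.5045, -0.0456, 0.1164]
eef_rot: [[0.997, 0.071, -0.001], [0.071, -0.997, -0.002], [-0.001, 0.002, -1.0]]
contact_force: [-0.7, -0.2, 0.3]
gripper_width: 0.489
finger_force: 0.0
[ 0.5048 -0.0453  0.1169] [ 0.5385  0.676  -0.7666  1.9548  0.6662  0.7818 -2.1136] [-0.2844  1.0219  0.012 ]
[312.6329 254.6287]
[312.5617 164.3307]
[525.9975 165.2386]
```

View pics/w4.png

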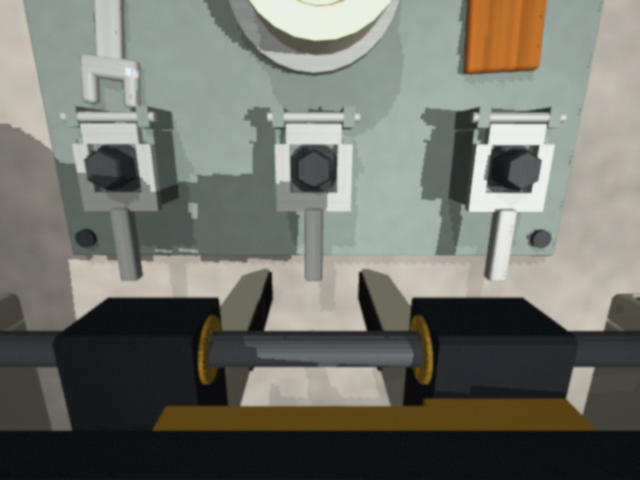

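The mid tab is centred between the fingers (column 314, end at row 280), and the mid head sits visibly lower than the others. I'll descend and close.

```bash
python3 -m pendant '[[[0.002,0.003,-0.06,0,0,0],[0.002,0.003,-0.1,0,0,0],[0.002,0.003,-0.125,0,0,0],[0.002,0.003,-0.138,0,0,0],[0.002,0.003,-0.14,0,0,0],[0.002,0.003,-0.14,0,0,0],[0.002,0.003,-0.14,0,0,0],[0.002,0.003,-0.14,0,0,0]]]'
python3 -m pendant '[[[0,0,0,0,0,0],[0,0,0,0,0,0],[0,0,0,0,0,0],[0,0,0,0,0,0],[0,0,0,0,0,0],[0,0,0,0,0,0],[0,0,0,0,0,0],[0,0,0,0,0,0]]]' 255; python3 -c "
from h import *;s=arm.read_state();print(s['eef_pos'],s['joint_pos'],s['contact_force'])"
```

```text
time_s: 10.3
eef_pos: [0.5058, -0.0424, 0.048]
eef_rot: [[0.997, 0.074, 0.002], [0.074, -0.997, -0.001], [0.002, 0.002, -1.0]]
contact_force: [0.0, -0.2, 0.2]
gripper_width: 0.491
finger_force: 0.0
time_s: 11.3
eef_pos: [0.5057, -0.0442, 0.0476]
eef_rot: [[0.997, 0.073, 0.001], [0.073, -0.997, -0.004], [0.001, 0.004, -1.0]]
contact_force: [0.5, -6.5, 0.5]
gripper_width: 0.122
finger_force: 30.0
[ 0.5057 -0.0442  0.0476] [ 0.4605  0.7719 -0.6541  2.0023  0.7978  0.6411 -2.2272] [ 0.4555 -6.4794  0.5345]
```

```bash
python3 -m pendant '[[[0.001,-0.003,0.013,-0.001,0.011,0],[0.002,-0.003,0.025,-0.002,0.022,0],[0.005,-0.003,0.037,-0.002,0.033,0],[0.008,-0.003,0.049,-0.003,0.044,0],[0.012,-0.002,0.061,-0.004,0.056,0],[0.017,-0.002,0.073,-0.005,0.067,0],[0.023,-0.002,0.084,-0.006,0.078,0],[0.026,-0.001,0.089,-0.006,0.083,0]]]'; python3 -c "
from h import *;s=arm.read_state();print(s['eef_pos'],s['joint_pos'],s['contact_force'],s['ft_torque'])"
```

```text
time_s: 12.3
eef_pos: [0.5186, -0.0434, 0.0913]
eef_rot: [[0.963, 0.075, -0.257], [0.072, -0.997, -0.02], [-0.258, 0.001, -0.966]]
contact_force: [1.6, -3.5, -5.1]
gripper_width: 0.126
finger_force: 30.0
[ 0.5186 -0.0434  0.0913] [ 0.4581  0.8351 -0.7449  1.7275  0.5701  1.1036 -2.0215] [ 1.6066 -3.5465 -5.1151] [-0.6633 -0.6021  0.1856]
```

```bash
python3 -m pendant '[[[0.005,0,0.008,-0.001,0.008,0],[0.012,0.001,0.018,-0.001,0.019,0],[0.021,0.001,0.028,-0.002,0.031,0],[0.029,0.002,0.037,-0.003,0.042,0],[0.039,0.003,0.045,-0.004,0.053,0],[0.049,0.003,0.053,-0.005,0.064,0],[0.059,0.004,0.06,-0.006,0.075,0],[0.067,0.005,0.064,-0.006,0.083,0]]]'; python3 -m pendant '[[[0,0,0,0,0,0],[0,0,0,0,0,0],[0,0,0,0,0,0],[0,0,0,0,0,0],[0,0,0,0,0,0],[0,0,0,0,0,0],[0,0,0,0,0,0],[0,0,0,0,0,0]]]'
python3 - <<'E'
from h import *
s=arm.read_state();print(s['eef_pos'],s['joint_pos'],s['contact_force'])
a=cv2.resize(arm.grab_frame('side')[170:330,220:420],(400,320));b=cv2.resize(arm.grab_frame('scene')[180:340,210:410],(400,320));w=cv2.resize(arm.grab_frame('wrist'),(400,320))
cv2.imwrite('pics/f.png',np.hstack([cv2.resize(x,(400,320)) for x in (a,b)]));cv2.imwrite('pics/fw.png',w)
E
```

```text
time_s: 13.3
eef_pos: [0.5513, -0.0411, 0.1228]
eef_rot: [[0.863, 0.076, -0.499], [0.065, -0.997, -0.039], [-0.501, 0.001, -0.865]]
contact_force: [-1.1, -3.0, -5.0]
gripper_width: 0.123
finger_force: 30.0
time_s: 14.3
eef_pos: [0.5526, -0.041, 0.1237]
eef_rot: [[0.865, 0.074, -0.496], [0.064, -0.997, -0.038], [-0.497, 0.001, -0.868]]
contact_force: [1.7, -5.2, -9.8]
gripper_width: 0.127
finger_force: 30.0
[ 0.5526 -0.041   0.1237] [ 0.3632  0.9514 -0.7173  1.3923  0.4695  1.5318 -1.9211] [ 1.6673 -5.1691 -9.8179]
```

View pics/f.png

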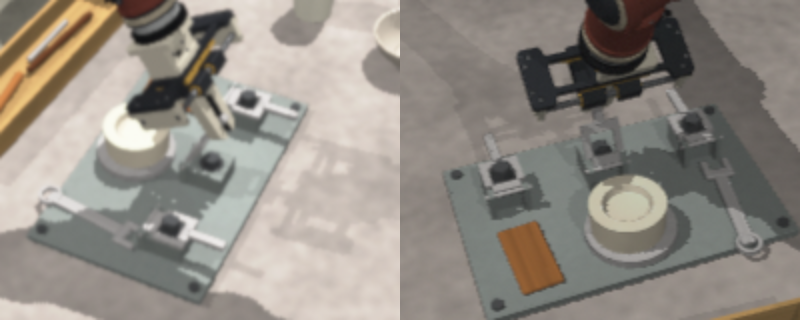

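View pics/fw.png

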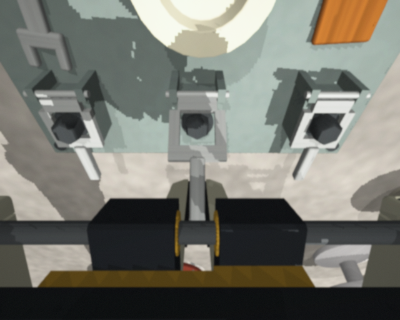

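The pictures show the mid cap raised with its tab between the pads. The other two caps are shut, and the wrench, mould and rib are in place. The tool is at about 60° on the hinge arc with a steady grip, so I'll hand it in.

```bash
python3 -c "
from bench import arm;print(arm.finish_job())"
```

```text
the job is handed in; nothing more can be done
None
```

The mid bolt is the loose one: it sank about 7 mm, the right one held firm, and I did not tap the left; I handed the job in with the gripper holding the mid cap up at about 60° and the other two caps shut.

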